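# Turn round the print bed for the next job

### The job

Get this 3D printer's bed ready for the next job. First make the printer safe by pulling the interlock plug out of the control box, and leave it in the steel tool tray; then move every finished print from the bed into the parts bin. With the bed clear, scuff it with the lapping bar from the tool tray: lay the bar across the bed along its near edge and push it slowly to the far edge in one straight stroke, pressing steadily with about 10 N and never driving the sprung bed down to its stop; then lay the bar back in the tool tray, flat on its abrasive face, and leave the hard drive and the screwdriver alone.

Things in the scene. Friction and masses are not known exactly. Their poses are not given: they have to be found in the camera images.
- printer: fixed 3D printer on extrusion rails. Origin on the bench under the bed's centre; x from the bed's near edge (robot's side) to its far edge, y left, z up. Bed: flat plate 230 x 230 mm, edges along x and y, top 90 mm above the bench; rails 226 mm wide over all. A portal 400 mm high (posts at y = +-132 mm, top bar) stands 260 mm beyond the bed's centre, its carriage from 180 mm on
- bed_top (a point): centre of the bed's top face, axes as the printer's; moves down with the bed
- bed (a joint): how far the sprung bed is pressed down (m), 0 = up. The bed moves straight down only, staying level: it gives nothing up to about 4 N, then 2 N per mm, to a stop at 8 mm (20 N)
- controller: fixed grey control box, 80 (x) x 110 (y) x 65 mm high, display on its -x face; the interlock socket opens upwards in the middle of its top face. Origin under its centre. It stands left or right of the printer, the hard drive on the other side
- socket (a point): mouth of the interlock socket, centre of the control box's top face; axes as the box's
- plug: black interlock plug, no cable, 60 g. Origin under its flange (26 x 36 x 6 mm), which rests on the box; z up. Grip above: 16 (x) x 32 (y) mm, z = 6 to 50 mm. Below: tongue 11 x 20 mm, 30 mm long, in the socket with 1.5 to 2 mm play each side. A spring detent holds it: a straight pull of about 10 N frees it in the first 12 mm; clear after 35 mm
- tool_tray: fixed shallow steel tray, 260 (x) x 180 (y) x 22 mm high, walls and floor 4 mm. Origin under its centre. The bar starts in its -y half; its +y half is free for the plug
- bar: lapping bar: flat aluminium bar 215 (x) x 50 (y) x 25 mm with an abrasive underside and a wooden handle rib 90 (x) x 22 (y) mm on top, from z = 25 to z = 67 mm. Origin at the centre of its underside, z up. About 350 g. The bar is pinched by the rib, across y; laid on the bed its x runs along the printer's y
- bin: fixed plastic parts bin, 240 (x) x 180 (y) x 45 mm high, walls and floor 5 mm. Origin under its centre. Bin and tool tray may stand on either side of the robot
- pillow: finished grey plastic print, pillow block: base 64 (x) x 30 (y) x 12 mm with a block 36 (x) x 30 (y) mm on it, 44 mm high in all. Origin at the centre of its underside, z up. May be absent
- foot: finished grey plastic print, T-shaped foot: base 64 (x) x 44 (y) x 8 mm with an upright rib 64 (x) x 12 (y) mm along its middle, 40 mm high in all. Origin at the centre of its underside, z up. May be absent
- knob: finished grey plastic print, star knob: round head 56 mm across and 16 mm high at the bottom, round boss 26 mm in diameter above it, 46 mm high in all. Origin at the centre of its underside, z up. May be absent
- duct: finished grey plastic print, fan duct: closed box 62 (x) x 38 (y) x 40 mm high. Origin at the centre of its underside, z up. May be absent
- hdd: bystander: hard drive lying flat, 101 (x) x 147 (y) x 26 mm. Origin at the centre of its underside
- driver: bystander: screwdriver 150 mm long, lying on the bench left of the printer, beyond the bin or tray
There are look-alikes about, which are no part of the job. What is shaped like the bar but purple is not meant.

How it is judged:
On the way, in this order (a step that is already met when the one before it is completed fails the run):
1. the interlock plug is pulled clear of its socket (distance between plug and socket above 0.045 m), for 0.2 s.
2. the plug is in the tool tray and every print is in the parts bin (x of pillow in the frame of bin between -0.112 and 0.112 m and y of pillow in the frame of bin between -0.082 and 0.082 m and z of pillow in the frame of bin between -0.01 and 0.045 m and x of foot in the frame of bin between -0.112 and 0.112 m and y of foot in the frame of bin between -0.082 and 0.082 m and z of foot in the frame of bin between -0.01 and 0.045 m and x of knob in the frame of bin between -0.112 and 0.112 m and y of knob in the frame of bin between -0.082 and 0.082 m and z of knob in the frame of bin between -0.01 and 0.045 m and x of duct in the frame of bin between -0.112 and 0.112 m and y of duct in the frame of bin between -0.082 and 0.082 m and z of duct in the frame of bin between -0.01 and 0.045 m and x of plug in the frame of tool_tray between -0.125 and 0.125 m and y of plug in the frame of tool_tray between -0.095 and 0.095 m and z of plug in the frame of tool_tray between -0.01 and 0.05 m), for 0.2 s.
3. in order, the bar lies across the bed (within 20 mm of centred, 8 degrees) pressing on it with 4 to 17 N: along the bed's near edge (x of bar in the frame of printer between -0.107 and -0.07 m and y of bar in the frame of printer between -0.02 and 0.02 m and angle between the x axis of bar and the y axis of printer, either way round below 0.14 rad and contact force between bar and printer between 4 and 17 N), for 0.2 s.
4. in order, the bar lies across the bed (within 20 mm of centred, 8 degrees) pressing on it with 4 to 17 N: a quarter of the way across (x of bar in the frame of printer between -0.06 and -0.03 m and y of bar in the frame of printer between -0.02 and 0.02 m and angle between the x axis of bar and the y axis of printer, either way round below 0.14 rad and contact force between bar and printer between 4 and 17 N), for 0.05 s.
5. in order, the bar lies across the bed (within 20 mm of centred, 8 degrees) pressing on it with 4 to 17 N: at the middle (x of bar in the frame of printer between -0.015 and 0.015 m and y of bar in the frame of printer between -0.02 and 0.02 m and angle between the x axis of bar and the y axis of printer, either way round below 0.14 rad and contact force between bar and printer between 4 and 17 N), for 0.05 s.
6. in order, the bar lies across the bed (within 20 mm of centred, 8 degrees) pressing on it with 4 to 17 N: three quarters across (x of bar in the frame of printer between 0.03 and 0.06 m and y of bar in the frame of printer between -0.02 and 0.02 m and angle between the x axis of bar and the y axis of printer, either way round below 0.14 rad and contact force between bar and printer between 4 and 17 N), for 0.05 s.
7. in order, the bar lies across the bed (within 20 mm of centred, 8 degrees) pressing on it with 4 to 17 N: along the far edge (x of bar in the frame of printer between 0.07 and 0.107 m and y of bar in the frame of printer between -0.02 and 0.02 m and angle between the x axis of bar and the y axis of printer, either way round below 0.14 rad and contact force between bar and printer between 4 and 17 N), for 0.1 s.
At the end, for the whole second after the job is handed in: every print lies inside the parts bin and the plug inside the tool tray, the bar lies flat on its underside in the tool tray (tilt under 0.1 rad), all at rest (all of step 2 and x of bar in the frame of tool_tray between -0.04 and 0.04 m and y of bar in the frame of tool_tray between -0.075 and 0.075 m and z of bar in the frame of tool_tray between -0.01 and 0.012 m and angle between bar's own z axis and vertical below 0.1 rad and linear speed of each of plug, bar, pillow, foot, knob, duct below 0.02 m/s); the robot touches nothing.
It fails at once if a print is lifted off the bed (60 mm above it) with the plug still in its socket (distance between plug and socket below 0.02 m and z of any of pillow, foot, knob, duct in the frame of printer above 0.15 m).
It fails at once if the bed is driven down to its stop (over 7.7 mm) (value of joint bed above 0.0077 m).
It fails at once if the hard drive or the screwdriver is shifted more than 30 mm (distance of any of hdd, driver from where it was at the start of the episode above 0.03 m).
Of pillow, foot, knob, duct only 2 to 4 are there at a start; the rules pass over those that are not, and their reading is None.
At some moment in a run one of bar, pillow, foot, knob, duct may be knocked a few centimetres aside while the robot is not near it.
It also fails if it takes over 210 s, if anything falls off the work surface, if the arm or the gripper's body presses on something with over 40 N, if the wrist force passes 120 N, or if a joint passes its speed limit or range.

### The arm

A 7-joint arm with a two-finger parallel gripper is mounted at the origin on the work surface. World frame = base frame: x ahead of the robot, y to its left, z up, the work surface at z = 0. Lengths are in m, angles in rad, forces in N, time in s.
With the tool pointing down it reaches from about 0.425 to 0.8 m from the base axis. Payload 8.3 kg.
Tool frame: the origin (TCP) lies at the very end of the fingers, on their centre line; the grasp point (between the pads) lies 19 mm behind it (hold_point_z is the distance from the TCP to the grasp point, in m); z points along the fingers, y is the line along which they close (so a half turn about z gives the same grasp; the last joint's range is limited). The gripper opens to 85 mm and grips with 20 to 120 N. Pads are 22 mm wide; open, the fingers measure 114 mm over their backs; the gripper's body (76 mm by 85 mm) begins 54 mm behind the grasp point. The pads swing forward as they close: fully open they stand 13 mm farther back than shut.
Start: joints at [-1.36, 0.383, 0.016, 1.37, -0.006, 1.388, -0.046], TCP at [0.169, 0.602, 0.231] pointing down, gripper open.
Joint ranges: [-2.95, 2.95], [-0.25, 2.06], [-1.52, 1.56], [0.18, 2.33], [-1.44, 4.58], [0.02, 2.06], [-3.01, 3.01]. Speed limits (rad/s): [2.39, 2.39, 3.01, 3.01, 3.14, 3.14, 3.14].

### API

Orientations are given as [roll, pitch, yaw] about the fixed x, y, z axes, in that order (R = Rz(yaw) Ry(pitch) Rx(roll)).
In Python, from plant import * gives the robot as it stands.
- The arm moves only by the tool move_arm, never from a script. Its argument "increments" is a list that holds one entry, the list of rows, each a list of 4 numbers: the shift along the tool's x, y, z normalised to -1 to 1, where 1 is 0.6 m, then the turn about the tool's z normalised to -1 to 1, where 1 is 90 degrees. In form: [[[tx, ty, tz, yaw], ...]]. A call has 1 to 20 rows; each row shifts and turns the commanded pose from where the row before left it, along the tool's axes as they then stand; what a row does not reach is not made up. A row lasts 1/8 s, in which the tool goes at most 62.5 mm and 10.7 degrees, less where a joint would pass 70% of its speed; a pose out of reach is approached as far as the arm can. A call with a number of a shift or a turn outside -1 to 1 is refused whole. A call with a gripper value outside its range is refused whole. "hand" is the closure, from 0 (fully open) to 1 (shut), set as the call begins (left out, the last holds). The fingers move at their own pace and stop on an object; "squeeze" is the grip in N (left out, the last holds). Time passes only in rows, so rows that do not move let the fingers close. It gives the time, the measured TCP pose, the force, the opening and the grip force at its end, in the units of the state.
- get_state(): the state, without advancing time (a new reading comes with each control period).
- read_camera(name): name is "scene" or "top" or "wrist"; returns the picture (400x640x3 uint8, red, green, blue); there is no depth.
- calibration(name): a dict with "intrinsics" (3x3 intrinsics, pixels), "extrinsics" (4x4, takes a point from camera to world coordinates). Camera axes: x right, y up, looking along -z (the intrinsics and any distortion apply to the point x, -y, -z); pixel columns grow to the right and rows downward; lengths in m; the calibration is good to about 2 mm. A picture is of the moment at which its call begins: read the wrist's pose just before it. calibration takes no time and is no camera call; for the wrist camera it gives the pose at the moment of the call.
- finish_job(): hands the job in; it is judged then, once.
Trained networks look in the newest picture that a camera, given by its name, has taken for a name from the list of things; names that differ only in an ending like _2 or _b are one class to them, and where a whole thing is asked for, a point or a joint stands for the part that bears it (a point fixed in the world has none). Each returns a list of dicts, best first, with "p" (0 to 1); they miss things now and then, are a little off and sometimes report something else, mostly with a low value. They report only what shows in the picture. A call takes as long as a camera call. They do not tell look-alikes from the thing itself.
- outline_of(query, camera): "pixels" (400x640 bool, what is visible of it) and "location" ([column, row] in pixels, amid what is visible of it).
- landmark_of(query, camera): "location" ([column, row] in pixels: a listed point, or the origin of a listed thing).
The state is a dict: "clock": time; "joints": joint angles; "qd": joint speeds; "joint_torque": joint torques, N m; "tcp_pos": TCP position; "tool_rot": TCP orientation; "wrist_force": force on the tool from outside, world axes, zero at the start; "torque": the same for the moment, N m; "width": opening from 0.0 (shut) to 1.0 (fully open); "finger_force": force on a finger pad.
Only numpy, scipy, OpenCV 4.12 (cv2) and the standard library are available. Lean on these libraries where they do the work, as an engineer would, in place of code of your own. Each camera call takes 0.05 s, during which the arm holds its last target. There are 200 camera calls.

## Working session

There is one attempt and no reset: what is moved stays moved. The work goes in short steps, Python scripts to look and compute and a tool call to move; the robot and the scene stay as the last step left them, time stands still between calls to the robot, and variables do not carry over. Pictures are saved under pics/ and viewed, at most 14 in all, crops included, and the job is handed in when it is done.

Besides the shell and the picture viewer there is one more tool, called after ">>>" as a command line: name --argument value ..., lists and objects as JSON in quotes. move_arm: Moves the arm, as the interface text tells. Its arguments: {"type":"object","properties":{"increments":{"type":"array"},"hand":{"type":"number"},"squeeze":{"type":"number"}},"required":["increments"]}

```bash
ls; mkdir -p pics; python3 - <<'E'
from plant import *
import cv2,numpy as np
print(get_state())
for n in("scene","top"):
    cv2.imwrite(f"pics/{n}0.png",read_camera(n)[:,:,::-1]); c=calibration(n); print(c)
print(calibration("wrist"))
E
```

```text
pics
{'clock': 0.0, 'joints': array([-1.35986563,  0.3842411 ,  0.01638846,  1.37115641, -0.00629954,
        1.38819874, -0.04645431]), 'qd': array([-0.00012534, -0.00038317, -0.00100872, -0.00069318,  0.00107899,
       -0.00093902, -0.00267273]), 'joint_torque': array([-5.01945469e-04, -6.27609444e+01,  8.44391808e-01, -3.71814466e+01,
        1.66299404e-02,  1.43963701e-02,  1.26588847e-05]), 'tcp_pos': array([0.16885128, 0.60123689, 0.23027613]), 'tool_rot': array([-3.13963906e+00,  4.12717339e-05,  2.86785807e+00]), 'wrist_force': array([-0.92339597, -0.72442856,  0.01254657]), 'torque': array([-0.00042541,  0.00892238, -0.01408058]), 'finger_force': 0.0, 'width': 0.9979284656877856}
{'intrinsics': array([[431.27099018,   0.        , 322.03284683],
       [  0.        , 431.27099018, 193.0956786 ],
       [  0.        ,   0.        ,   1.        ]]), 'extrinsics': array([[-0.11100648, -0.53707296,  0.83619985,  1.66868372],
       [ 0.99373955, -0.04929985,  0.10025583,  0.04383353],
       [-0.01262017,  0.84209391,  0.53918324,  0.79816262],
       [ 0.        ,  0.        ,
[... 189 characters left out ...]
      ]]), 'extrinsics': array([[-0.02743011,  0.99335355, -0.11178691,  0.40867224],
       [-0.9994686 , -0.02528381,  0.02057281, -0.07586893],
       [ 0.01760968,  0.11229182,  0.99351922,  1.27598956],
       [ 0.        ,  0.        ,  0.        ,  1.        ]])}
{'intrinsics': array([[303.01335334,   0.        , 317.39151781],
       [  0.        , 303.01335334, 200.13932343],
       [  0.        ,   0.        ,   1.        ]]), 'extrinsics': array([[ 0.26842296, -0.92748137, -0.26024495,  0.10336461],
       [ 0.96330061,  0.2581554 ,  0.07353716,  0.62031421],
       [-0.00102071, -0.27043318,  0.96273821,  0.37355872],
       [ 0.        ,  0.        ,  0.        ,  1.        ]])}
```

View pics/scene0.png

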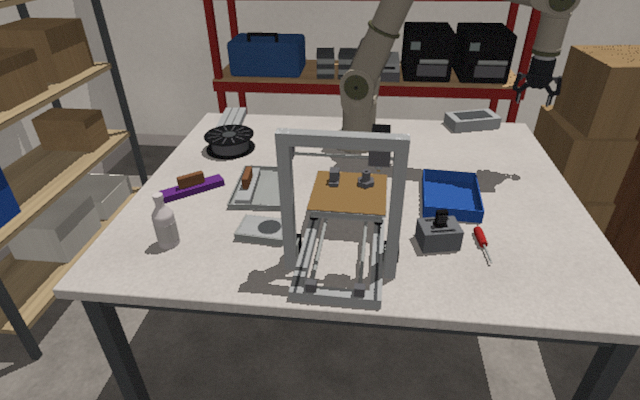

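View pics/top0.png

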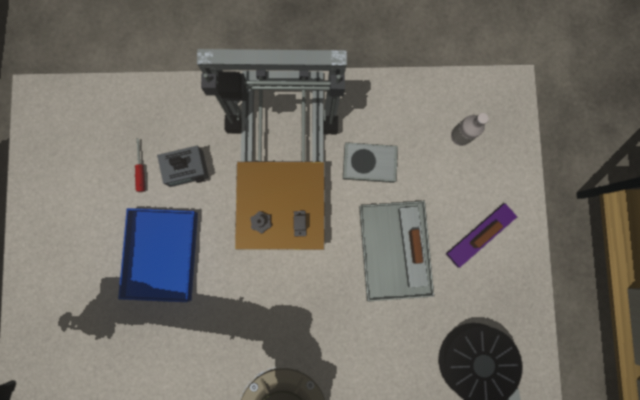

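The pictures show the knob at (260,222) and the pillow at (300,223) on the bed. The control box with the plug is at (182,165), the blue bin at (158,255) and the tray with the bar at (396,250) and (414,246). The purple decoy at (482,236) is to be ignored.

```bash
cat > h.py <<'E'
from plant import *
import cv2,numpy as np
from scipy.spatial.transform import Rotation as R
def ray(c,uv):
    K,E=c["intrinsics"],c["extrinsics"]
    d=np.linalg.solve(K,[uv[0],uv[1],1.]); d=E[:3,:3]@(d*[1,-1,-1])
    return E[:3,3],d/np.linalg.norm(d)
def onz(c,uv,z):
    o,d=ray(c,uv); return o+d*(z-o[2])/d[2]
def tri(obs):
    A=np.zeros((3,3));b=np.zeros(3);rs=[ray(c,p) for c,p in obs]
    for o,d in rs:
        P=np.eye(3)-np.outer(d,d);A+=P;b+=P@o
    x=np.linalg.solve(A,b)
    return x,max(np.linalg.norm((np.eye(3)-np.outer(d,d))@(x-o)) for o,d in rs)
def proj(c,X):
    E=c["extrinsics"];p=E[:3,:3].T@(np.asarray(X)-E[:3,3]);p=p*[1,-1,-1];q=c["intrinsics"]@p;return q[:2]/q[2]
def snap(n,name=None):
    c=calibration(n);im=read_camera(n)
    if name: cv2.imwrite(f"pics/{name}.png",im[:,:,::-1])
    return c,im
def rect(c,mask,z):
    """min-area rectangle of mask's contour projected on plane z"""
    cn=max(cv2.findContours(mask.astype(np.uint8),0,2)[0],key=cv2.contourArea)[:,0]
    p=np.array([onz(c,q,z)[:2] for q in cn],np.float32)
    (x,y),(w,h),a=cv2.minAreaRect(p*1000); return np.round([x,y,w,h,a],1)
def goto(p,yaw):
    """rows needed: total shift in tool axes and turn, from the present pose"""
    s=get_state();Rt=R.from_euler('xyz',s["tool_rot"])
    d=Rt.inv().apply(np.asarray(p)-s["tcp_pos"])
    y=(yaw-s["tool_rot"][2]+np.pi/2)%np.pi-np.pi/2   # mod half turn; tool down => turn about tool z is -dyaw
    return np.round(d/0.6,4),round(-y/(np.pi/2),4),s["tcp_pos"].round(4)
E
python3 - <<'E'
from h import *
cs={n:snap(n)[0] for n in("scene","top")}
for q in("printer","bed_top","controller","socket","plug","tool_tray","bar","bin","pillow","foot","knob","duct","hdd","driver"):
    L={}
    for n in cs:
        L[n]=[(np.round(d["location"]),round(d["p"],2)) for d in landmark_of(q,n)[:3]]
    print(q,L, *(tri([(cs["scene"],L["scene"][0][0]),(cs["top"],L["top"][0][0])]) if L["scene"] and L["top"] else ()))
for q,z in(("bed_top",.09),("controller",.065),("plug",.115),("tool_tray",.022),("bar",.09),("bar",.03),("bin",.045),("pillow",.134),("knob",.106),("hdd",.026)):
    for d in outline_of(q,"top")[:2]: print(q,round(d["p"],2),np.round(d["location"]),rect(cs["top"],d["pixels"],z))
E
```

```text
printer {'scene': [(array([350., 216.]), 0.68)], 'top': [(array([282., 211.]), 0.75)]} [ 0.53776679 -0.00382697 -0.01350132] 0.0015919988115017355
bed_top {'scene': [(array([354., 190.]), 0.76)], 'top': [(array([284., 204.]), 0.76)]} [ 0.54493203 -0.00421554  0.08966548] 0.012356371798421749
controller {'scene': [(array([436., 243.]), 0.83)], 'top': [(array([187., 171.]), 0.69)]} [ 0.65696476  0.25702015 -0.00734689] 0.0016058786492042648
socket {'scene': [(array([443., 222.]), 0.82)], 'top': [(array([180., 160.]), 0.73)]} [0.67062222 0.25860428 0.07791887] 0.0035871467560404094
plug {'scene': [(array([441., 225.]), 0.74)], 'top': [(array([179., 163.]), 0.59), (array([161., 253.]), 0.39)]} [0.66518009 0.26017309 0.06442905] 0.0009944714522438906
tool_tray {'scene': [(array([265., 189.]), 0.63)], 'top': [(array([395., 248.]), 0.95)]} [ 0.42494309 -0.31060414  0.00188379] 0.005087294960410875
bar {'scene': [(array([191., 190.]), 0.83), (array([247., 184.]), 0.64), (array([264., 190.]), 0.53)], 'top': [(array([410., 249.]), 0.94), (array([481., 236.]), 0.61), (array([301., 222.]), 0.5)]
[... 1232 characters left out ...]
er 0.88 [186. 167.] [655.3 251.7  96.3 119.8  10.3]
plug 0.44 [175. 161.] [6.547e+02 2.509e+02 3.140e+01 4.310e+01 2.000e-01]
tool_tray 0.64 [389. 249.] [ 419.3 -314.   260.7  182.4    2.4]
bar 0.93 [480. 235.] [ 452.6 -524.7   51.9  208.6   38.6]
bar 0.81 [414. 250.] [ 427.7 -344.7  204.    52.4    4.6]
bar 0.93 [480. 235.] [ 454.8 -547.4   54.5  219.1   38.6]
bar 0.81 [414. 250.] [ 428.7 -358.3  214.4   55.1    4.6]
bin 0.73 [159. 252.] [425.5 319.9 190.5 239.9  85.7]
pillow 0.78 [300. 222.] [492.2 -56.2  27.3  59.7  88.6]
knob 0.77 [259. 223.] [500.6  43.   48.1  48.5  89.3]
hdd 0.65 [371. 162.] [ 663.4 -252.4  148.4  104.7   84.7]
hdd 0.43 [387. 252.] [ 419.6 -312.2  259.2  184.     2.4]
```

```bash
python3 - <<'E'
from h import *
print(goto([.655,.255,.25],1.745))
E
```

```text
(array([-0.9361, -0.3373, -0.0312]), np.float64(0.7148), array([0.169 , 0.6017, 0.2313]))
```

>>> move_arm --increments '[[[-0.078, -0.028, -0.0026, 0], [-0.078, -0.028, -0.0026, 0], [-0.078, -0.028, -0.0026, 0], [-0.078, -0.028, -0.0026, 0], [-0.078, -0.028, -0.0026, 0], [-0.078, -0.028, -0.0026, 0], [-0.078, -0.028, -0.0026, 0], [-0.078, -0.028, -0.0026, 0], [-0.078, -0.028, -0.0026, 0], [-0.078, -0.028, -0.0026, 0], [-0.078, -0.028, -0.0026, 0], [-0.078, -0.028, -0.0026, 0], [0, 0, 0, 0.102], [0, 0, 0, 0.102], [0, 0, 0, 0.102], [0, 0, 0, 0.102], [0, 0, 0, 0.102], [0, 0, 0, 0.102], [0, 0, 0, 0.102], [0, 0, 0, 0]]]'

```text
clock: 4.6
tcp_pos: [0.6551, 0.2559, 0.2498]
tool_rot: [-3.141, 0.0, 1.747]
wrist_force: [-0.2, 0.7, 0.3]
width: 0.998
finger_force: 0.0
```

```bash
python3 - <<'E'
from h import *
s=get_state();print(s["tcp_pos"],s["tool_rot"],s["joints"].round(2))
c,im=snap("wrist","w1")
for q in("plug","socket","controller"):
    for d in landmark_of(q,"wrist")[:2]: print(q,d, onz(c,d["location"],.065))
for q,z in(("plug",.115),("controller",.065)):
    for d in outline_of(q,"wrist")[:2]: print(q,d["p"],d["location"],rect(c,d["pixels"],z))
E
```

```text
[0.65508418 0.25593346 0.24984415] [-3.14140840e+00  3.55327050e-04  1.74747914e+00] [-0.69  0.59  0.48  1.09 -0.26  1.52 -0.09]
plug {'location': [325.0, 183.9], 'p': 0.59} [0.6648509  0.25310046 0.065     ]
socket {'location': [325.1, 180.7], 'p': 0.64} [0.66429295 0.25667368 0.065     ]
plug 0.7 [323.6, 187.3] [662.2 260.6  22.5  40.8  11.2]
plug 0.17 [128.7, 79.2] [475.7 322.2 143.4 200.3  86.1]
controller 0.97 [325.5, 164.0] [659.6 256.1  90.6 113.3  12.7]
controller 0.52 [136.9, 392.9] [468.7 -81.4  55.3  17.3  10.2]
```

View pics/w1.png

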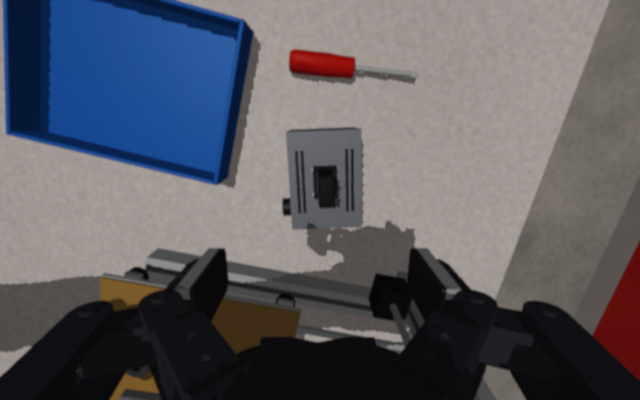

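```bash
python3 - <<'E'
from h import *
c=calibration("wrist"); im=cv2.imread("pics/w1.png")
for a,b in(((296,152),(304,213)),((347,150),(352,210)),((288,130),(360,127)),((293,229),(362,228))):
    p,q=onz(c,a,.065),onz(c,b,.065);d=q-p;print(p.round(4),q.round(4),(np.degrees(np.arctan2(d[1],d[0]))%90).round(1))
cr=im[110:240,270:380];cv2.imwrite("pics/w1c.png",cv2.convertScaleAbs(cv2.resize(cr,None,fx=5,fy=4.4,interpolation=cv2.INTER_CUBIC),alpha=1.8))
E
```

```text
[0.6277 0.2819 0.065 ] [0.6477 0.2154 0.065 ] 16.7
[0.6813 0.2938 0.065 ] [0.7007 0.2286 0.065 ] 16.5
[0.6157 0.3032 0.065 ] [0.6899 0.3198 0.065 ] 12.6
[0.6384 0.194  0.065 ] [0.7166 0.2093 0.065 ] 11.1
```

View pics/w1c.png

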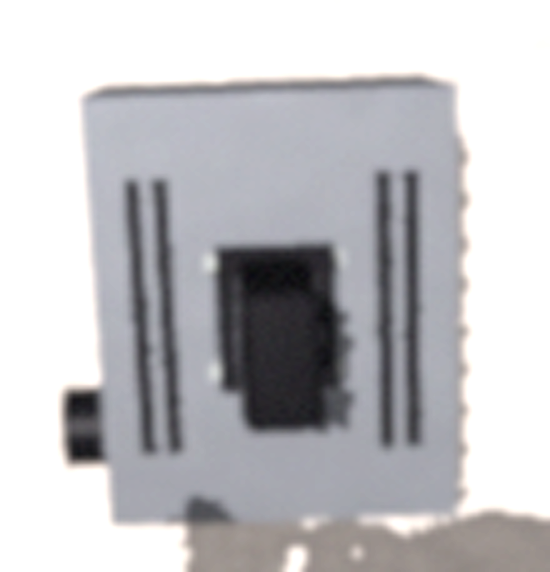

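```bash
python3 - <<'E'
from h import *
c=calibration("wrist")
f=lambda u,v,z:onz(c,(270+u/5,110+v/4.4),z)
def ang(p,q): d=q-p;return (np.degrees(np.arctan2(d[1],d[0]))%90).round(1)
for a,b in(((131,182),(149,452)),((413,172),(414,445)),((85,97),(455,88)),((115,522),(458,515)),((85,97),(115,522)),((455,88),(458,515))): print(ang(f(*a,.065),f(*b,.065)))
print("box",np.mean([f(*a,.065) for a in((85,97),(455,88),(115,522),(458,515))],0))
g=[(245,290),(322,290),(322,428),(247,428)];P=[f(*a,.115) for a in g]
print("grip",np.mean(P,0),np.linalg.norm(P[1]-P[0]),np.linalg.norm(P[2]-P[1]),np.mean([ang(P[i],P[(i+1)%4]) for i in range(4)]))
t=calibration("top")
# slot lines midpoint
print("slots",np.mean([f(*a,.065) for a in((131,182),(149,452),(413,172),(414,445),(160,182),(175,452),(383,172),(387,445))],0))
E
```

```text
12.6
12.2
11.8
11.7
12.4
12.8
box [0.66522611 0.25568664 0.065     ]
grip [0.66476472 0.25643944 0.115     ] 0.01436084647379179 0.0305743578939815 10.649999999999999
slots [0.66488321 0.25517866 0.065     ]
```

```bash
python3 - <<'E'
from h import *
print(goto([.665,.256,.079],1.784))
E
```

```text
(array([-0.0025,  0.0162,  0.285 ]), np.float64(-0.023), array([0.6552, 0.2558, 0.25  ]))
```

>>> move_arm --increments '[[[-0.0025, 0.0162, 0, 0], [0, 0, 0, -0.023], [0, 0, 0.05, 0], [0, 0, 0.05, 0], [0, 0, 0.05, 0], [0, 0, 0.045, 0], [0, 0, 0.035, 0], [0, 0, 0.03, 0], [0, 0, 0.025, 0], [0, 0, 0, 0], [0, 0, 0, 0]]]' --hand 0.3 --squeeze 60

```text
clock: 6.28
tcp_pos: [0.6655, 0.2561, 0.0799]
tool_rot: [3.14, -0.0, 1.783]
wrist_force: [-0.3, 0.7, 0.5]
width: 0.704
finger_force: 0.0
```

>>> move_arm --increments '[[[0, 0, 0, 0], [0, 0, 0, 0], [0, 0, 0, 0], [0, 0, 0, 0], [0, 0, 0, 0], [0, 0, 0, 0]]]' --hand 1 --squeeze 60

```text
clock: 7.02
tcp_pos: [0.6653, 0.2562, 0.0797]
tool_rot: [3.141, -0.0, 1.783]
wrist_force: [-1.3, -0.1, 5.7]
width: 0.179
finger_force: 59.0
```

>>> move_arm --increments '[[[0, 0, -0.01, 0], [0, 0, -0.01, 0], [0, 0, -0.01, 0], [0, 0, -0.015, 0], [0, 0, -0.015, 0], [0, 0, -0.02, 0], [0, 0, -0.03, 0], [0, 0, -0.05, 0], [0, 0, -0.06, 0], [0, 0, -0.06, 0], [0, 0, -0.02, 0], [0, 0, 0, 0], [0, 0, 0, 0]]]'

```text
clock: 8.65
tcp_pos: [0.6644, 0.2559, 0.2571]
tool_rot: [-3.139, 0.0, 1.782]
wrist_force: [0.1, -0.7, -0.5]
width: 0.174
finger_force: 61.3
```

```bash
python3 - <<'E'
from h import *
s=get_state();print(s["width"],s["finger_force"],s["joints"].round(2)); print(goto([.425,-.262,.26],1.61))
c,_=snap("top","t2")
for q,z in(("bar",.03),("tool_tray",.022),("bin",.045),("pillow",.134),("knob",.106)):
    for d in outline_of(q,"top")[:2]: print(q,round(d["p"],2),np.round(d["location"]),rect(c,d["pixels"],z))
E
```

```text
0.17360926092470183 61.30553126335144 [-0.67  0.61  0.47  1.04 -0.27  1.55 -0.05]
(array([-0.7602, -0.5713, -0.003 ]), np.float64(0.1097), array([0.6644, 0.2559, 0.2571]))
bar 0.88 [480. 233.] [ 455.3 -547.7   54.1  218.1   39. ]
bar 0.75 [413. 248.] [ 429.5 -358.5  213.4   54.7    4.4]
tool_tray 0.62 [389. 250.] [ 420.1 -313.9  263.9  184.8    3.2]
tool_tray 0.16 [158. 145.] [727.8 322.7  51.8  25.3  31.9]
bin 0.62 [175. 245.] [424.3 292.7 144.1 241.3  88.3]
pillow 0.69 [299. 224.] [492.2 -56.2  27.3  59.7  88.6]
pillow 0.37 [415. 250.] [ 427.6 -334.7  195.3   50.4    4.4]
knob 0.76 [260. 222.] [500.6  43.1  48.2  53.5  89.1]
```

>>> move_arm --increments '[[[-0.0634, -0.0476, 0, 0], [-0.0634, -0.0476, 0, 0], [-0.0634, -0.0476, 0, 0], [-0.0634, -0.0476, 0, 0], [-0.0634, -0.0476, 0, 0], [-0.0634, -0.0476, 0, 0], [-0.0634, -0.0476, 0, 0], [-0.0634, -0.0476, 0, 0], [-0.0634, -0.0476, 0, 0], [-0.0634, -0.0476, 0, 0], [-0.0634, -0.0476, 0, 0], [-0.0634, -0.0476, 0, 0], [0, 0, 0, 0.055], [0, 0, 0, 0.055], [0, 0, 0, 0]]]'

```text
clock: 10.82
tcp_pos: [0.4256, -0.2623, 0.259]
tool_rot: [3.141, -0.0, 1.61]
wrist_force: [0.4, -0.0, -0.3]
width: 0.179
finger_force: 61.3
```

```bash
python3 - <<'E'
from h import *
s=get_state();print(s["width"],s["joints"].round(2)); print(goto([.425,-.262,.052],1.61))
c,_=snap("wrist","w2")
for q,z in(("bar",.03),("tool_tray",.022)):
    for d in outline_of(q,"wrist")[:2]: print(q,round(d["p"],2),np.round(d["location"]),rect(c,d["pixels"],z))
E
```

```text
0.17949421306964222 [-0.24  0.11  0.8   1.69 -0.08  1.38  0.61]
(array([ 0.0006, -0.0011,  0.3451]), np.float64(-0.0001), array([ 0.4256, -0.2623,  0.259 ]))
bar 0.85 [344. 238.] [ 499.9 -352.4   74.4   59.     3.3]
bar 0.6 [312. 333.] [ 431.5 -495.4   34.3   66.9   78.9]
tool_tray 0.65 [308. 186.] [ 422.2 -316.5  260.9  180.9    2.7]
```

View pics/w2.png

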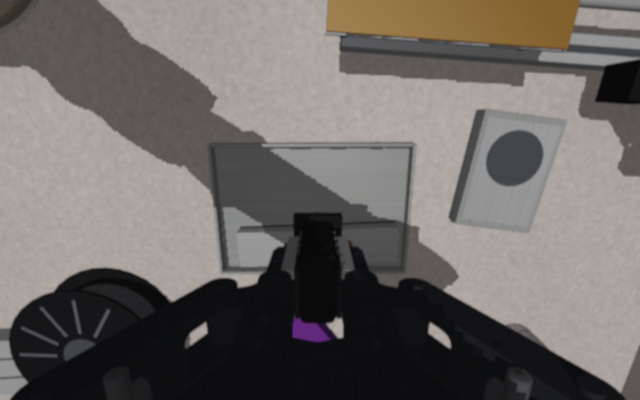

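The picture shows the plug held at (318,230) over the tray (210–412 × 143–272). The free half of the tray is on the +y side, at the top of the picture. I'm lowering the plug now.

>>> move_arm --increments '[[[0, 0.015, 0.06, 0], [0, 0, 0.06, 0], [0, 0, 0.06, 0], [0, 0, 0.06, 0], [0, 0, 0.05, 0], [0, 0, 0.03, 0], [0, 0, 0.018, 0], [0, 0, 0.006, 0], [0, 0, 0, 0], [0, 0, 0, 0]]]'

```text
clock: 12.22
tcp_pos: [0.4353, -0.2622, 0.0534]
tool_rot: [3.14, 0.0, 1.61]
wrist_force: [-0.1, -0.4, -0.7]
width: 0.179
finger_force: 61.3
```

>>> move_arm --increments '[[[0, 0, 0, 0], [0, 0, 0, 0], [0, 0, 0, 0], [0, 0, 0, 0], [0, 0, 0, 0], [0, 0, -0.03, 0], [0, 0, -0.05, 0], [0, 0, -0.08, 0], [0, 0, -0.09, 0], [0, 0, -0.09, 0], [0, 0, 0, 0]]]' --hand 0

```text
clock: 13.6
tcp_pos: [0.4363, -0.2637, 0.262]
tool_rot: [3.133, 0.003, 1.609]
wrist_force: [-0.3, -0.5, -1.2]
width: 0.997
finger_force: 0.0
```

```bash
python3 - <<'E'
from h import *
c,_=snap("top","t3")
for q,z in(("plug",.02),("pillow",.134),("knob",.106)):
    for d in outline_of(q,"top")[:2]: print(q,round(d["p"],2),np.round(d["location"]),rect(c,d["pixels"],z))
c,_=snap("wrist","w3")
for q,z in(("plug",.02),):
    for d in outline_of(q,"wrist")[:2]: print(q,round(d["p"],2),np.round(d["location"]),rect(c,d["pixels"],z))
print(goto([.495,-.05,.25],1.5708),get_state()["joints"].round(2))
E
```

```text
pillow 0.7 [185. 166.] [641.1 232.6  98.  115.3  11.6]
knob 0.89 [261. 224.] [498.1  43.1  48.2  48.5  89.1]
knob 0.48 [374. 230.] [ 431.8 -279.7  215.5  134.9    2.5]
plug 0.63 [321. 180.] [ 437.  -269.9   27.9   49.2    2.3]
(array([0.3485, 0.1149, 0.0094]), np.float64(0.0246), array([ 0.4342, -0.2616,  0.2557])) [-0.25  0.13  0.82  1.67 -0.1   1.38  0.62]
```

View pics/w3.png

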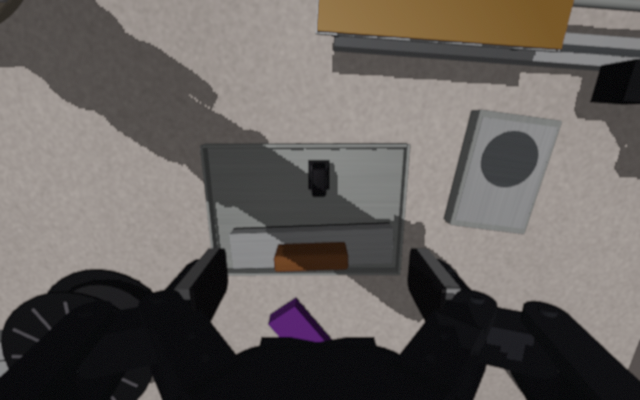

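The plug stands in the tray at (319,177), clear of the bar at (310,250). Next I move to the prints.

>>> move_arm --increments '[[[0.058, 0.019, 0, 0], [0.058, 0.019, 0, 0], [0.058, 0.019, 0, 0], [0.058, 0.019, 0, 0], [0.058, 0.019, 0, 0], [0.058, 0.019, 0.009, 0], [0, 0, 0, 0.0246], [0, 0, 0, 0], [0, 0, 0, 0]]]'

```text
clock: 15.02
tcp_pos: [0.4947, -0.0513, 0.2509]
tool_rot: [-3.141, 0.0, 1.571]
wrist_force: [0.0, 0.9, 0.8]
width: 1.002
finger_force: 0.0
```

```bash
python3 - <<'E'
from h import *
c,_=snap("wrist","w4")
for q,z in(("pillow",.134),("knob",.106),("duct",.13),("foot",.13)):
    for d in outline_of(q,"wrist")[:2]: print(q,round(d["p"],2),np.round(d["location"]),rect(c,d["pixels"],z))
    for d in landmark_of(q,"wrist")[:1]: print(q,round(d["p"],2),np.round(d["location"]),onz(c,d["location"],.09))
print(get_state()["tcp_pos"])
t,_=snap("top")
for q,z in(("pillow",.134),("knob",.106)):
    for d in outline_of(q,"top")[:2]: print(q,round(d["p"],2),np.round(d["location"]),rect(t,d["pixels"],z))
E
```

```text
pillow 0.91 [318. 194.] [ 4.961e+02 -5.380e+01  5.600e+01  3.690e+01  1.000e-01]
pillow 0.77 [316. 190.] [ 0.49400511 -0.05654999  0.09      ]
knob 0.7 [322.  85.] [501.2  42.   55.8  50.5  62.6]
knob 0.38 [409. 309.] [ 599.  -192.3  105.5   30.4   84.9]
knob 0.63 [322.  87.] [0.49950363 0.04328522 0.09      ]
duct 0.46 [369. 144.] [ 0.54589988 -0.0102894   0.09      ]
foot 0.43 [316. 196.] [ 4.957e+02 -5.540e+01  5.780e+01  3.840e+01  1.000e-01]
[ 0.49499283 -0.05073228  0.25123471]
knob 0.3 [260.  86.] [694.8  13.1 391.5 524.2  88.4]
```

View pics/w4.png

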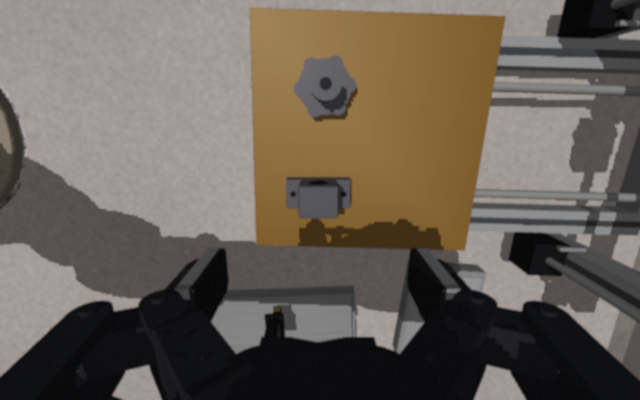

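The picture shows the pillow at (318,195), its block top centred at (319,201), and the knob at (325,87). The bed corners are at (250,9), (503,16), (465,249) and (257,246).

```bash
python3 - <<'E'
from h import *
c=calibration("wrist")
P=[onz(c,p,.09) for p in((250,9),(503,16),(465,249),(257,246))]
print(np.round(P,4),np.mean(P,0))
B=[onz(c,p,.134) for p in((298,184),(340,184),(339,218),(299,218))];print("blk",np.round(B,4),np.mean(B,0))
B=[onz(c,p,.102) for p in((286,178),(351,178),(350,209),(287,209))];print("base",np.round(B,4),np.mean(B,0))
print("boss",onz(c,(325.5,84),.136))
t=calibration("top")
# two-view: block top centre (wrist) with top camera mask centre
print(tri([(c,(319,201)),(t,(300,223))]), tri([(c,(325,84)),(t,(260,222))]))
print(goto([.495,-.056,.107],1.5708))
E
```

```text
[[ 0.4355  0.1088  0.09  ]
 [ 0.6609  0.1038  0.09  ]
 [ 0.6571 -0.1222  0.09  ]
 [ 0.43   -0.1191  0.09  ]] [ 0.54588561 -0.00718759  0.09      ]
blk [[ 0.4785 -0.0401  0.134 ]
 [ 0.5155 -0.04    0.134 ]
 [ 0.5153 -0.0716  0.134 ]
 [ 0.479  -0.0716  0.134 ]] [ 0.49706049 -0.05582965  0.134     ]
base [[ 0.4648 -0.0412  0.102 ]
 [ 0.5286 -0.0411  0.102 ]
 [ 0.5286 -0.073   0.102 ]
 [ 0.465  -0.0731  0.102 ]] [ 0.49675599 -0.0570935   0.102     ]
boss [0.50188927 0.04223768 0.136     ]
(array([ 0.49495004, -0.05780036,  0.12429896]), np.float64(0.00223206842260876)) (array([0.50356162, 0.05011823, 0.0507018 ]), np.float64(0.00010877733729434288))
(array([-0.009 ,  0.    ,  0.2403]), np.float64(0.0002), array([ 0.495 , -0.0506,  0.2512]))
```

>>> move_arm --increments '[[[-0.0097, 0.0025, 0.02, 0], [0, 0, 0.06, 0], [0, 0, 0.06, 0], [0, 0, 0.05, 0], [0, 0, 0.03, 0], [0, 0, 0.017, 0], [0, 0, 0.007, 0], [0, 0, 0, 0], [0, 0, 0, 0]]]' --hand 0

```text
clock: 16.75
tcp_pos: [0.497, -0.0565, 0.1055]
tool_rot: [3.14, -0.0, 1.571]
wrist_force: [-0.3, 0.1, -0.3]
width: 1.0
finger_force: 0.0
```

>>> move_arm --increments '[[[0, 0, 0, 0], [0, 0, 0, 0], [0, 0, 0, 0], [0, 0, 0, 0], [0, 0, 0, 0], [0, 0, 0, 0], [0, 0, -0.02, 0], [0, 0, -0.04, 0], [0, 0, -0.05, 0], [0, 0, -0.06, 0], [0, 0, -0.06, 0], [0, 0, 0, 0], [0, 0, 0, 0]]]' --hand 1 --squeeze 45

```text
clock: 18.38
tcp_pos: [0.4962, -0.0564, 0.2425]
tool_rot: [-3.141, -0.0, 1.571]
wrist_force: [-0.0, -0.5, -2.0]
width: 0.415
finger_force: 51.3
```

```bash
python3 - <<'E'
from h import *
s=get_state();print(s["joints"].round(2)); print(goto([.47,.315,.25],1.5708),goto([.47,.315,.25],1.5))
t,_=snap("top")
for q,z in(("bin",.045),("pillow",.25),("knob",.106)):
    for d in outline_of(q,"top")[:1]: print(q,round(d["p"],2),np.round(d["location"]),rect(t,d["pixels"],z))
E
```

```text
[-0.54  0.11  0.64  1.71 -0.07  1.34  0.12]
(array([ 0.619 , -0.0436, -0.0125]), np.float64(0.0001), array([ 0.4962, -0.0564,  0.2425])) (array([ 0.619 , -0.0436, -0.0125]), np.float64(0.0452), array([ 0.4962, -0.0564,  0.2425]))
bin 0.77 [157. 254.] [425.1 319.2 193.1 244.3  85.6]
```

>>> move_arm --increments '[[[0.062, -0.005, 0, 0], [0.062, -0.005, 0, 0], [0.062, -0.005, 0, 0], [0.062, -0.005, 0, 0], [0.062, -0.005, 0, 0], [0.062, -0.005, 0, 0], [0.062, -0.005, 0, 0], [0.062, -0.005, 0, 0], [0.062, -0.005, 0, 0], [0.062, -0.005, 0, 0], [0, 0, 0.06, 0], [0, 0, 0.07, 0], [0, 0, 0.07, 0], [0, 0, 0.07, 0], [0, 0, 0.04, 0], [0, 0, 0.025, 0], [0, 0, 0.01, 0], [0, 0, 0, 0], [0, 0, 0, 0]]]'

```text
clock: 20.95
tcp_pos: [0.4671, 0.316, 0.0368]
tool_rot: [3.14, -0.001, 1.571]
wrist_force: [-0.2, 0.5, -0.8]
width: 0.41
finger_force: 51.3
```

>>> move_arm --increments '[[[0, 0, 0.01, 0], [0, 0, 0.008, 0], [0, 0, 0, 0], [0, 0, 0, 0]]]'

```text
clock: 21.45
tcp_pos: [0.4664, 0.3155, 0.025]
tool_rot: [-3.141, 0.0, 1.571]
wrist_force: [-0.5, -0.4, -0.6]
width: 0.413
finger_force: 51.3
```

>>> move_arm --increments '[[[0, 0, 0, 0], [0, 0, 0, 0], [0, 0, 0, 0], [0, 0, -0.03, 0], [0, 0, -0.06, 0], [0, 0, -0.08, 0], [0, 0, -0.09, 0], [0, 0, -0.09, 0], [0, 0, 0, 0]]]' --hand 0.35

```text
clock: 22.58
tcp_pos: [0.4687, 0.3166, 0.2416]
tool_rot: [3.134, -0.007, 1.57]
wrist_force: [-0.4, -0.2, -0.1]
width: 0.645
finger_force: 0.0
```

```bash
python3 - <<'E'
from h import *
print(get_state()["joints"].round(2),goto([.501,.04,.25],1.5708))
t,_=snap("top","t5")
for q,z in(("pillow",.049),("knob",.106)):
    for d in outline_of(q,"top")[:2]: print(q,round(d["p"],2),np.round(d["location"]),rect(t,d["pixels"],z))
E
```

```text
[-0.95  0.25  0.36  1.55 -0.09  1.36 -0.58] (array([-0.4609,  0.0541, -0.0167]), np.float64(-0.0002), array([0.4687, 0.3166, 0.2416]))
pillow 0.76 [163. 240.] [464.1 310.3  61.5  39.4   0.5]
knob 0.83 [259. 226.] [500.6  44.3  50.7  53.5  89.1]
```

>>> move_arm --increments '[[[-0.0576, 0.0068, 0, 0], [-0.0576, 0.0068, 0, 0], [-0.0576, 0.0068, 0, 0], [-0.0576, 0.0068, 0, 0], [-0.0576, 0.0068, 0, 0], [-0.0576, 0.0068, 0, 0], [-0.0576, 0.0068, 0, 0], [-0.0576, 0.0068, 0, 0], [0, 0, 0, 0], [0, 0, 0, 0]]]' --hand 0.2

```text
clock: 23.98
tcp_pos: [0.4985, 0.0396, 0.2341]
tool_rot: [-3.14, 0.0, 1.571]
wrist_force: [-0.3, 0.6, -0.3]
width: 0.796
finger_force: 0.0
```

```bash
python3 - <<'E'
from h import *
c,im=snap("wrist","w6")
for q,z in(("knob",.106),("pillow",.049)):
    for d in outline_of(q,"wrist")[:2]: print(q,round(d["p"],2),np.round(d["location"]),rect(c,d["pixels"],z))
    for d in landmark_of(q,"wrist")[:1]: print(q,round(d["p"],2),np.round(d["location"]),onz(c,d["location"],.09))
cv2.imwrite("pics/w6c.png",cv2.resize(im[100:300,220:420,::-1],None,fx=3,fy=3))
E
```

```text
knob 0.7 [320. 188.] [501.2  42.6  50.5  56.2  35.8]
knob 0.62 [320. 186.] [0.50096103 0.04171763 0.09      ]
pillow 0.73 [409. 215.] [681.8 -53.2 391.3 521.6  88.8]
```

View pics/w6c.png

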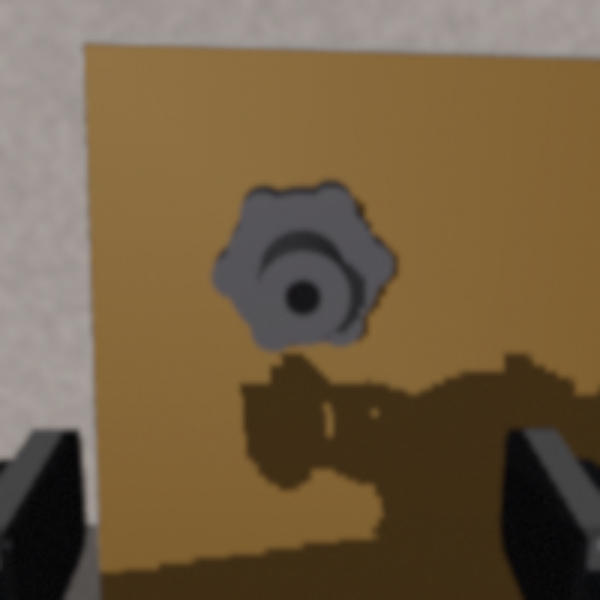

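>>> move_arm --increments '[[[0.005, 0.0042, 0.02, 0], [0, 0, 0.06, 0], [0, 0, 0.06, 0], [0, 0, 0.04, 0], [0, 0, 0.02, 0], [0, 0, 0.008, 0], [0, 0, 0, 0], [0, 0, 0, 0]]]'

```text
clock: 25.22
tcp_pos: [0.5023, 0.0422, 0.1111]
tool_rot: [3.14, -0.0, 1.571]
wrist_force: [0.6, 0.3, -0.1]
width: 0.801
finger_force: 0.0
```

>>> move_arm --increments '[[[0, 0, 0, 0], [0, 0, 0, 0], [0, 0, 0, 0], [0, 0, 0, 0], [0, 0, 0, 0], [0, 0, 0, 0], [0, 0, -0.02, 0], [0, 0, -0.04, 0], [0, 0, -0.05, 0], [0, 0, -0.06, 0], [0, 0, -0.06, 0], [0, 0, 0, 0], [0, 0, 0, 0]]]' --hand 1 --squeeze 45

```text
clock: 26.85
tcp_pos: [0.5013, 0.042, 0.2479]
tool_rot: [-3.141, 0.0, 1.571]
wrist_force: [-0.4, 0.6, -0.8]
width: 0.286
finger_force: 44.2
```

```bash
python3 - <<'E'
from h import *
print(get_state()["width"],goto([.375,.322,.25],1.5708))
t,_=snap("top")
for q,z in(("pillow",.049),("bar",.03)):
    for d in outline_of(q,"top")[:2]: print(q,round(d["p"],2),np.round(d["location"]),rect(t,d["pixels"],z))
E
```

```text
0.28642656355264956 (array([ 0.4666, -0.2105, -0.0034]), np.float64(0.0001), array([0.5013, 0.042 , 0.2479]))
bar 0.94 [415. 247.] [ 429.1 -358.2  216.1   59.     5.7]
bar 0.6 [373. 245.] [ 434.7 -263.4   40.8   26.9   88.5]
```

>>> move_arm --increments '[[[0.0518, -0.0234, 0, 0], [0.0518, -0.0234, 0, 0], [0.0518, -0.0234, 0, 0], [0.0518, -0.0234, 0, 0], [0.0518, -0.0234, 0, 0], [0.0518, -0.0234, 0, 0], [0.0518, -0.0234, 0, 0], [0.0518, -0.0234, 0, 0], [0.0518, -0.0234, 0, 0], [0, 0, 0.06, 0], [0, 0, 0.07, 0], [0, 0, 0.07, 0], [0, 0, 0.07, 0], [0, 0, 0.045, 0], [0, 0, 0.03, 0], [0, 0, 0.013, 0], [0, 0, 0, 0], [0, 0, 0, 0]]]'

```text
clock: 29.25
tcp_pos: [0.3756, 0.3221, 0.0341]
tool_rot: [3.141, -0.001, 1.571]
wrist_force: [-0.9, -0.6, 0.1]
width: 0.289
finger_force: 44.3
```

>>> move_arm --increments '[[[0, 0, 0, 0], [0, 0, 0, 0], [0, 0, 0, 0], [0, 0, -0.03, 0], [0, 0, -0.06, 0], [0, 0, -0.08, 0], [0, 0, -0.09, 0], [0, 0, -0.09, 0], [0, 0, -0.03, 0], [0, 0, 0, 0]]]' --hand 0.45

```text
clock: 30.5
tcp_pos: [0.3758, 0.3223, 0.2629]
tool_rot: [3.14, -0.003, 1.571]
wrist_force: [0.2, 0.0, -1.2]
width: 0.55
finger_force: 0.0
```

```bash
python3 - <<'E'
from h import *
print(get_state()["joints"].round(2),goto([.428,-.32,.26],1.62))
t,_=snap("top")
for q,z in(("pillow",.049),("knob",.03)):
    for d in outline_of(q,"top")[:2]: print(q,round(d["p"],2),np.round(d["location"]),rect(t,d["pixels"],z))
c,_=snap("wrist")
for q,z in(("pillow",.049),("knob",.03),("bin",.045)):
    for d in outline_of(q,"wrist")[:2]: print(q,round(d["p"],2),np.round(d["location"]),rect(c,d["pixels"],z))
E
```

```text
[-1.02  0.08  0.27  1.68 -0.02  1.38 -0.75] (array([-1.0705,  0.0868,  0.0022]), np.float64(-0.0312), array([0.3758, 0.3223, 0.2629]))
pillow 0.57 [161. 239.] [462.8 310.2  58.7  39.4   0.5]
knob 0.9 [161. 275.] [375.  319.3  50.5  52.9   0.5]
pillow 0.77 [388. 176.] [4.596e+02 3.166e+02 6.100e+01 3.640e+01 1.000e-01]
knob 0.71 [319. 167.] [376.3 324.3  54.   50.6   3.7]
bin 0.68 [357. 159.] [428.3 322.8 182.7 243.3  86.1]
```

>>> move_arm --increments '[[[-0.06, 0.023, 0, 0], [-0.06, 0.023, 0, 0], [-0.06, 0.023, 0, 0], [-0.06, 0.023, 0, 0], [-0.06, 0.023, 0, 0], [-0.06, 0.023, 0, 0], [-0.06, 0.023, 0, 0], [-0.06, 0.023, 0, 0], [-0.06, 0.023, 0, 0], [-0.06, -0.0135, 0, 0], [-0.06, -0.0135, 0, 0], [-0.06, -0.0135, 0, 0], [-0.06, -0.0135, 0, 0], [-0.06, -0.0135, 0, 0], [-0.06, -0.0135, 0, 0], [-0.06, -0.0135, 0, 0], [-0.06, -0.0135, 0, 0], [-0.05, -0.0135, 0, 0], [0, 0, 0, -0.032], [0, 0, 0, 0]]]'

```text
clock: 33.35
tcp_pos: [0.4264, -0.3204, 0.2609]
tool_rot: [-3.141, -0.0, 1.62]
wrist_force: [1.1, 0.4, -0.7]
width: 0.55
finger_force: 0.0
```

```bash
python3 - <<'E'
from h import *
print(get_state()["joints"].round(2))
c,im=snap("wrist","w7")
for q in("bar","plug"):
    for d in outline_of(q,"wrist")[:2]: print(q,round(d["p"],2),np.round(d["location"]),rect(c,d["pixels"],.025))
    for d in landmark_of(q,"wrist")[:1]: print(q,round(d["p"],2),np.round(d["location"]),onz(c,d["location"],.004))
h=cv2.cvtColor(im,cv2.COLOR_RGB2HSV); m=((h[...,0]<18)&(h[...,1]>110)&(h[...,2]>40)).astype(np.uint8); m[:100]=0
n,l,s,ce=cv2.connectedComponentsWithStats(m)
for i in range(1,n):
    if s[i,4]>200: print(s[i],ce[i],rect(c,l==i,.071))
E
```

```text
[-0.16  0.22  0.88  1.6  -0.17  1.4   0.79]
bar 0.67 [318. 202.] [ 429.9 -361.8  218.    57.4    4.7]
bar 0.57 [310. 303.] [ 432.6 -521.8   66.6  154.1   38. ]
bar 0.67 [329. 317.] [ 0.45593296 -0.54952823  0.004     ]
plug 0.64 [309. 147.] [ 421.4 -317.3  259.3  180.6    2.6]
plug 0.62 [327. 127.] [ 436.1 -263.4   27.4   38.9    1.2]
plug 0.57 [328. 127.] [ 0.43770895 -0.26574769  0.004     ]
[ 282  199   75   24 1691] [319.04021289 210.77468953] [ 430.7 -357.2   85.9   27.8    3. ]
[308 309  34  34 696] [320.64367816 327.25574713] [ 439.3 -516.6   33.2   52.2   37.7]
```

View pics/w7.png

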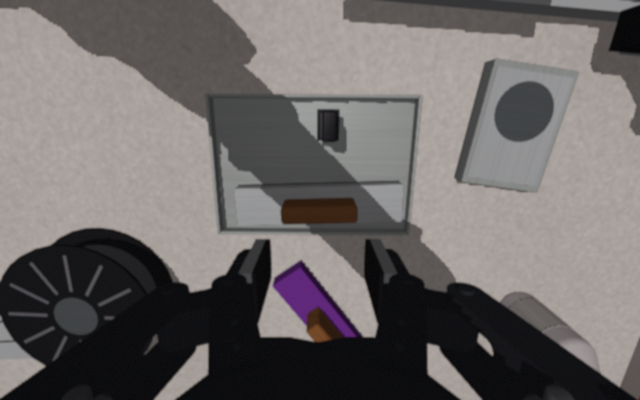

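The rib lies at (319,211), the bar's body at (319,205) and the plug at (328,127); the purple decoy stays outside the tray. I'm aligning over the rib and turning to pinch it across y.

>>> move_arm --increments '[[[-0.034, 0.0027, 0, 0], [-0.034, 0, 0, 0], [0, 0, 0, -0.1017], [0, 0, 0, -0.1017], [0, 0, 0, -0.1017], [0, 0, 0, -0.1017], [0, 0, 0, -0.1017], [0, 0, 0, -0.1017], [0, 0, 0, -0.1017], [0, 0, 0, -0.1017], [0, 0, 0, -0.1017], [0, 0, 0, -0.1017], [0, 0, 0.08, 0], [0, 0, 0.08, 0], [0, 0, 0, 0], [0, 0, 0, 0]]]' --hand 0.35

```text
clock: 35.6
tcp_pos: [0.4311, -0.3614, 0.1673]
tool_rot: [-3.14, 0.001, -3.064]
wrist_force: [-0.0, 0.4, 0.6]
width: 0.653
finger_force: 0.0
```

```bash
python3 - <<'E'
from h import *
print(get_state()["joints"].round(2))
c,im=snap("wrist","w8")
h=cv2.cvtColor(im,cv2.COLOR_RGB2HSV); m=((h[...,0]<18)&(h[...,1]>110)&(h[...,2]>40)).astype(np.uint8)
n,l,s,ce=cv2.connectedComponentsWithStats(m)
for i in range(1,n):
    if s[i,4]>200: print(s[i],ce[i],rect(c,l==i,.071))
print(goto([.430,-.361,.036],.077))
E
```

```text
[ 0.15  0.32  0.61  1.66 -0.2   1.21  2.45]
[ 303  142   25  106 2521] [314.81634272 193.56445855] [ 428.  -363.3   89.    19.6    3.8]
[  45  168  110   77 3249] [ 99.43644198 205.12034472] [ 450.1 -541.3   23.5  106.    38.5]
(array([0.0027, 0.0019, 0.2197]), np.float64(0.0001), array([ 0.4314, -0.3618,  0.1678]))
```

View pics/w8.png

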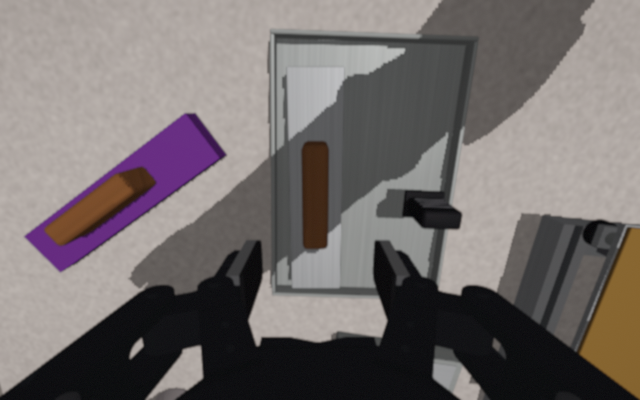

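The rib is centred at (315,194), with the plug beside it at (432,210), so the fingers have clearance.

>>> move_arm --increments '[[[0.0041, -0.0014, 0, 0.004], [0, 0, 0.05, 0], [0, 0, 0.06, 0], [0, 0, 0.05, 0], [0, 0, 0.035, 0], [0, 0, 0.017, 0], [0, 0, 0.008, 0], [0, 0, 0, 0], [0, 0, 0, 0]]]'

```text
clock: 36.78
tcp_pos: [0.4284, -0.3623, 0.0343]
tool_rot: [-3.141, 0.001, -3.071]
wrist_force: [-0.0, -0.6, 0.2]
width: 0.654
finger_force: 0.0
```

>>> move_arm --increments '[[[0, 0, 0, 0], [0, 0, 0, 0], [0, 0, 0, 0], [0, 0, 0, 0], [0, 0, 0, 0], [0, 0, 0, 0]]]' --hand 1 --squeeze 110

```text
clock: 37.52
tcp_pos: [0.4283, -0.3623, 0.034]
tool_rot: [-3.141, 0.001, -3.071]
wrist_force: [-0.2, 0.1, 5.7]
width: 0.238
finger_force: 108.5
```

>>> move_arm --increments '[[[0, 0, -0.02, 0], [0, 0, -0.04, 0], [0, 0, -0.06, 0], [0, 0, -0.08, 0], [0, 0, -0.09, 0], [0, 0, -0.05, 0], [0, 0, 0, 0], [0, 0, 0, 0]]]'

```text
clock: 38.52
tcp_pos: [0.4273, -0.3612, 0.2359]
tool_rot: [3.14, -0.002, -3.071]
wrist_force: [-0.2, 0.2, -4.4]
width: 0.244
finger_force: 108.2
```

```bash
python3 - <<'E'
from h import *
s=get_state();print(s["joints"].round(2),s["tool_rot"])
print(goto([.52,-.007,.23],1.55))
E
```

```text
[ 0.13  0.27  0.63  1.57 -0.16  1.36  2.42] [ 3.13999253e+00 -1.90120049e-03 -3.07059461e+00]
(array([-0.196 ,  0.5778,  0.0104]), np.float64(-0.9416), array([ 0.4273, -0.3612,  0.2359]))
```

>>> move_arm --increments '[[[-0.0091, 0.0588, 0, 0], [-0.0091, 0.0588, 0, 0], [-0.0091, 0.0588, 0, 0], [-0.0091, 0.0588, 0, 0], [-0.0091, 0.0588, 0, 0], [-0.0091, 0.0588, 0, 0], [-0.0091, 0.0588, 0, 0], [-0.0091, 0.0588, 0, 0], [-0.0091, 0.0588, 0, 0], [-0.0091, 0.0588, 0, 0], [0, 0, 0, 0], [0, 0, 0, 0]]]'

```text
clock: 40.02
tcp_pos: [0.4566, -0.0067, 0.236]
tool_rot: [-3.141, -0.003, -3.071]
wrist_force: [0.3, -1.1, -3.0]
width: 0.238
finger_force: 108.9
```

>>> move_arm --increments '[[[0, 0, 0, 0.096], [0, 0, 0, 0.096], [0, 0, 0, 0.096], [0, 0, 0, 0.096], [0, 0, 0, 0.096], [0, 0, 0, 0.096], [0, 0, 0, 0.096], [0, 0, 0, 0.096], [0, 0, 0, 0.096], [0, 0, 0, 0.096], [0, 0, 0, 0.096], [0, 0, 0, 0], [0, 0, 0, 0]]]'

```text
clock: 41.65
tcp_pos: [0.4572, -0.0068, 0.2371]
tool_rot: [-3.141, 0.0, 1.556]
wrist_force: [-0.7, -0.2, -3.7]
width: 0.248
finger_force: 108.8
```

```bash
python3 - <<'E'
from h import *
s=get_state();print(s["joints"].round(2),s["tool_rot"],s["width"],s["wrist_force"])
print(goto([.4565,-.0055,.14],1.553))
c,_=snap("scene")
t,_=snap("top","t9")
for q,z in(("bed_top",.09),("bar",.21)):
    for d in outline_of(q,"top")[:2]: print(q,round(d["p"],2),np.round(d["location"]),rect(t,d["pixels"],z))
E
```

```text
[-0.37  0.01  0.32  1.81 -0.    1.33 -0.07] [-3.14086851e+00  2.42307966e-04  1.55585363e+00] 0.24808533143594155 [-0.65432836 -0.24300018 -3.71486254]
(array([ 0.0022, -0.0011,  0.1618]), np.float64(0.0018), array([ 0.4572, -0.0068,  0.2371]))
bed_top 0.97 [299. 180.] [576.6  -6.7 229.1 165.1  88.5]
bar 0.76 [309. 240.] [455.9 -81.1  64.8  50.7  88.5]
bar 0.62 [482. 233.] [ 448.3 -479.1   49.   190.6   38.5]
```

View pics/t9.png

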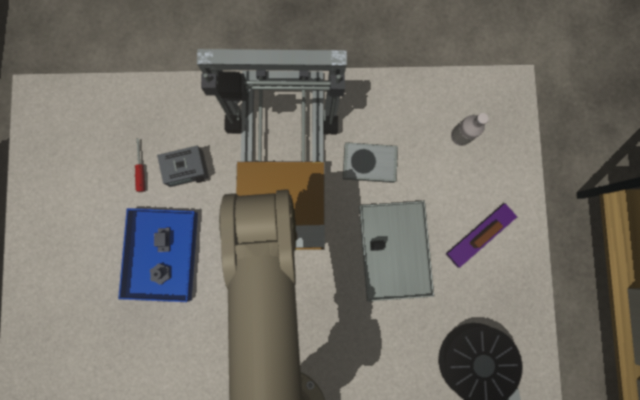

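The picture shows the bar across the bed's near edge, its end visible at (309,240). Both prints are in the bin at (162,238) and (160,272), and the plug is in the tray at (378,243).

>>> move_arm --increments '[[[0.0022, 0, 0.04, 0.0018], [0, 0, 0.06, 0], [0, 0, 0.04, 0], [0, 0, 0.03, 0], [0, 0, 0.014, 0], [0, 0, 0.005, 0], [0, 0, 0, 0], [0, 0, 0, 0]]]'

```text
clock: 42.85
tcp_pos: [0.4579, -0.0048, 0.1247]
tool_rot: [3.14, -0.0, 1.551]
wrist_force: [-0.1, 0.2, -3.4]
width: 0.245
finger_force: 108.8
```

>>> move_arm --increments '[[[0, 0, 0.0025, 0], [0, 0, 0, 0], [0, 0, 0.0025, 0], [0, 0, 0, 0], [0, 0, 0, 0]]]'

```text
clock: 43.48
tcp_pos: [0.4574, -0.0048, 0.121]
tool_rot: [-3.141, 0.0, 1.551]
wrist_force: [-0.7, -0.6, -3.5]
width: 0.246
finger_force: 108.8
```

>>> move_arm --increments '[[[0, 0, 0.002, 0], [0, 0, 0, 0], [0, 0, 0.002, 0], [0, 0, 0, 0], [0, 0, 0, 0]]]'

```text
clock: 44.1
tcp_pos: [0.4575, -0.0048, 0.1188]
tool_rot: [3.141, -0.0, 1.551]
wrist_force: [-2.6, -0.2, 3.7]
width: 0.244
finger_force: 109.7
```

>>> move_arm --increments '[[[0, 0, 0.002, 0], [0, 0, 0, 0], [0, 0, 0, 0], [0, 0, 0, 0]]]'

```text
clock: 44.6
tcp_pos: [0.4576, -0.0048, 0.1176]
tool_rot: [3.141, -0.0, 1.551]
wrist_force: [-3.0, -0.8, 6.1]
width: 0.243
finger_force: 110.1
```

>>> move_arm --increments '[[[0, 0.0065, 0, 0], [0, 0.0065, 0, 0], [0, 0.0065, 0, 0], [0, 0.0065, 0, 0], [0, 0.0065, 0, 0], [0, 0.0065, 0, 0], [0, 0.0065, 0, 0], [0, 0.0065, 0, 0], [0, 0.0065, 0, 0], [0, 0.0065, 0, 0]]]'

```text
clock: 45.85
tcp_pos: [0.4956, -0.0056, 0.1172]
tool_rot: [-3.14, 0.0, 1.551]
wrist_force: [-5.9, -0.2, 5.3]
width: 0.248
finger_force: 110.0
```

>>> move_arm --increments '[[[0, 0.0065, 0.0003, 0], [0, 0.0065, 0, 0], [0, 0.0065, 0, 0], [0, 0.0065, 0, 0], [0, 0.0065, 0, 0], [0, 0.0065, 0, 0], [0, 0.0065, 0, 0], [0, 0.0065, 0, 0], [0, 0.0065, 0, 0], [0, 0.0065, 0, 0], [0, 0.0065, 0, 0], [0, 0.0065, 0, 0], [0, 0.0065, 0, 0], [0, 0.0065, 0, 0]]]'

```text
clock: 47.6
tcp_pos: [0.5503, -0.0067, 0.1171]
tool_rot: [-3.14, -0.0, 1.551]
wrist_force: [-6.9, 0.4, 7.0]
width: 0.242
finger_force: 110.0
```

>>> move_arm --increments '[[[0, 0.0065, 0, 0], [0, 0.0065, 0, 0], [0, 0.0065, 0, 0], [0, 0.0065, 0, 0], [0, 0.0065, 0, 0], [0, 0.0065, 0, 0], [0, 0.0065, 0, 0], [0, 0.0065, 0, 0], [0, 0.0065, 0, 0], [0, 0.0065, 0, 0], [0, 0.0065, 0, 0], [0, 0.0065, 0, 0]]]'

```text
clock: 49.1
tcp_pos: [0.5971, -0.0076, 0.1171]
tool_rot: [-3.14, 0.0, 1.551]
wrist_force: [-6.4, -0.6, 6.1]
width: 0.246
finger_force: 110.0
```

>>> move_arm --increments '[[[0, 0.0065, 0, 0], [0, 0.0065, 0, 0], [0, 0.0065, 0, 0], [0, 0.0065, 0, 0], [0, 0.0065, 0, 0], [0, 0.0065, 0, 0], [0, 0.0065, 0, 0], [0, 0.0065, 0, 0], [0, 0.005, 0, 0], [0, 0, 0, 0], [0, 0, 0, 0]]]'

```text
clock: 50.48
tcp_pos: [0.6317, -0.0083, 0.1173]
tool_rot: [-3.141, 0.0, 1.551]
wrist_force: [-5.9, -0.2, 6.5]
width: 0.245
finger_force: 110.1
```

>>> move_arm --increments '[[[0, 0, -0.01, 0], [0, 0, -0.03, 0], [0, 0, -0.06, 0], [0, 0, -0.07, 0], [0, 0, -0.03, 0], [0, -0.05, 0, 0], [0, -0.07, 0, 0], [0, -0.07, 0, 0], [0, -0.07, 0, 0], [0, -0.032, 0, 0], [0, 0, 0, 0]]]'

```text
clock: 51.85
tcp_pos: [0.4558, -0.0047, 0.2372]
tool_rot: [-3.141, -0.001, 1.551]
wrist_force: [0.5, -0.5, -3.3]
width: 0.246
finger_force: 109.6
```

>>> move_arm --increments '[[[0, 0, 0, -0.096], [0, 0, 0, -0.096], [0, 0, 0, -0.096], [0, 0, 0, -0.096], [0, 0, 0, -0.096], [0, 0, 0, -0.096], [0, 0, 0, -0.096], [0, 0, 0, -0.096], [0, 0, 0, -0.096], [0, 0, 0, -0.096], [0, 0, 0, -0.096], [0, 0, 0, 0], [0, 0, 0, 0]]]'

```text
clock: 53.48
tcp_pos: [0.4572, -0.0049, 0.237]
tool_rot: [-3.141, -0.0, -3.077]
wrist_force: [-0.8, -0.2, -2.7]
width: 0.242
finger_force: 109.5
```

>>> move_arm --increments '[[[0.0091, -0.0588, 0, 0], [0.0091, -0.0588, 0, 0], [0.0091, -0.0588, 0, 0], [0.0091, -0.0588, 0, 0], [0.0091, -0.0588, 0, 0], [0.0091, -0.0588, 0, 0], [0.0091, -0.0588, 0, 0], [0.0091, -0.0588, 0, 0], [0.0091, -0.0588, 0, 0], [0.0091, -0.0588, 0, 0], [0, 0, 0, 0], [0, 0, 0, 0]]]'

```text
clock: 54.98
tcp_pos: [0.4266, -0.3601, 0.2369]
tool_rot: [3.141, -0.001, -3.075]
wrist_force: [0.2, 1.0, -3.2]
width: 0.247
finger_force: 109.7
```

```bash
python3 - <<'E'
from h import *
s=get_state();print(s["joints"].round(2),s["tool_rot"])
print(goto([.4283,-.361,.036],.071))
c,im=snap("wrist","w10")
for q,z in(("tool_tray",.022),("plug",.03),("bar",.2)):
    for d in outline_of(q,"wrist")[:2]: print(q,round(d["p"],2),np.round(d["location"]),rect(c,d["pixels"],z))
E
```

```text
[ 0.1   0.27  0.67  1.57 -0.17  1.36  2.43] [ 3.14107872e+00 -6.16236886e-04 -3.07494293e+00]
(array([-0.003 , -0.0019,  0.3348]), np.float64(-0.0028), array([ 0.4266, -0.3601,  0.2369]))
tool_tray 0.67 [402. 143.] [ 419.  -264.1  260.1   75.2    3. ]
plug 0.86 [404. 194.] [ 441.1 -251.6   34.8   53.1    0.9]
plug 0.37 [589. 291.] [592.1  -0.8 336.8 164.8  19.9]
bar 0.8 [317. 155.] [ 413.2 -360.3  199.6   61.3    4. ]
bar 0.8 [160. 183.] [ 407.8 -459.2   26.5  112.4   38.5]
```

View pics/w10.png

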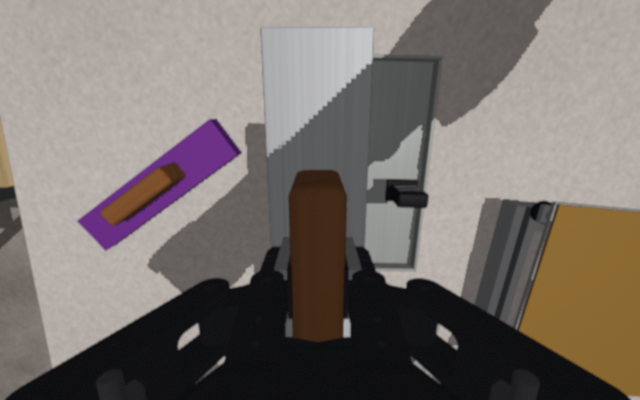

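The bar is held level over its own half of the tray, and the plug at (405,194) is clear of it. I'm lowering it.

>>> move_arm --increments '[[[-0.003, -0.0019, 0.04, -0.0028], [0, 0, 0.07, 0], [0, 0, 0.07, 0], [0, 0, 0.07, 0], [0, 0, 0.045, 0], [0, 0, 0.02, 0], [0, 0, 0.012, 0], [0, 0, 0.006, 0], [0, 0, 0.003, 0], [0, 0, 0, 0], [0, 0, 0, 0]]]'

```text
clock: 56.55
tcp_pos: [0.4284, -0.3617, 0.0361]
tool_rot: [-3.141, 0.001, -3.069]
wrist_force: [0.3, 0.8, -3.5]
width: 0.242
finger_force: 109.8
```

>>> move_arm --increments '[[[0, 0, 0.0015, 0], [0, 0, 0, 0], [0, 0, 0, 0]]]'

```text
clock: 56.92
tcp_pos: [0.4282, -0.3615, 0.0347]
tool_rot: [-3.142, -0.0, -3.069]
wrist_force: [0.4, -0.5, -3.7]
width: 0.243
finger_force: 109.8
```

>>> move_arm --increments '[[[0, 0, 0.001, 0], [0, 0, 0, 0], [0, 0, 0, 0]]]'

```text
clock: 57.3
tcp_pos: [0.4282, -0.3615, 0.0342]
tool_rot: [-3.142, -0.0, -3.069]
wrist_force: [-0.4, 0.2, -3.3]
width: 0.244
finger_force: 109.9
```

>>> move_arm --increments '[[[0, 0, 0, 0], [0, 0, 0, 0], [0, 0, 0, 0], [0, 0, 0, 0], [0, 0, -0.03, 0], [0, 0, -0.06, 0], [0, 0, -0.08, 0], [0, 0, -0.09, 0], [0, 0, -0.08, 0], [0, 0, 0, 0], [0, 0, 0, 0]]]' --hand 0.35

```text
clock: 58.68
tcp_pos: [0.428, -0.3614, 0.2385]
tool_rot: [-3.142, 0.001, -3.069]
wrist_force: [1.4, 0.3, 0.1]
width: 0.654
finger_force: 0.0
```

```bash
python3 - <<'E'
from h import *
c,im=snap("wrist","w11")
for q,z in(("bar",.029),("tool_tray",.022),("plug",.03)):
    for d in outline_of(q,"wrist")[:2]: print(q,round(d["p"],2),np.round(d["location"]),rect(c,d["pixels"],z))
t,im2=snap("top")
for q,z in(("pillow",.049),("knob",.03),("hdd",.026),("driver",.01)):
    for d in outline_of(q,"top")[:1]: print(q,round(d["p"],2),np.round(d["location"]),rect(t,d["pixels"],z))
cv2.imwrite("pics/f.png",np.hstack([cv2.resize(im,(400,250)),cv2.resize(im2,(400,250))])[:,:,::-1])
E
```

```text
bar 0.86 [319. 163.] [ 429.3 -361.   213.6   50.6    4.3]
bar 0.74 [163. 179.] [ 454.8 -549.2   52.   218.8   38.3]
tool_tray 0.96 [367. 142.] [ 421.4 -317.1  259.7  179.7    2.6]
tool_tray 0.3 [404. 193.] [ 442.8 -248.9   35.3   52.4    4.2]
plug 0.81 [408. 195.] [ 441.4 -251.8   33.9   52.1    1.6]
pillow 0.75 [163. 240.] [464.1 308.9  61.5  42.    0.5]
knob 0.78 [158. 286.] [347.7 328.3  52.6  47.3  62.4]
hdd 0.98 [371. 162.] [ 663.3 -252.6  148.2  104.6   85. ]
driver 0.53 [139. 177.] [669.8 385.2 138.6  24.7   0.9]
```

View pics/f.png

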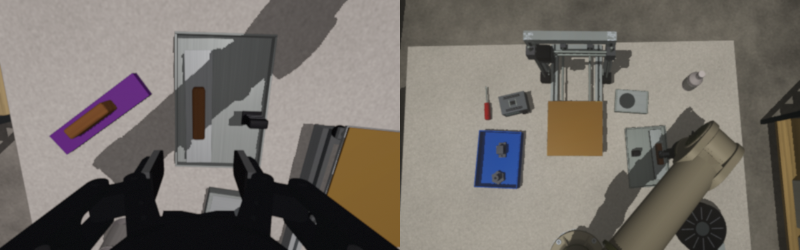

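The bar (198,113 in the left half) lies flat in the tray beside the plug (255,120). Both prints are in the bin; the knob was knocked a little but is still inside. The hard drive and screwdriver are where they were, so I'm handing in.

```bash
python3 -c "
from plant import *
print(finish_job())"
```

```text
the job is handed in; nothing more can be done
None
```

The job is handed in and finished without a fault showing (no verdict came back): plug in the tool tray, both prints (pillow block and star knob) in the parts bin, the bed scuffed in one stroke at about 10 N, the bar lying flat in the tray, and the hard drive and screwdriver left alone.

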